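# Find the tin with the brass rings by its weight

### The job

Three identical closed tins stand on the cabinet top, and the heaviest holds the brass adapter rings: heft them one at a time from left to right (left as the robot sees it), lifting each well clear of the wood. Put the two lighter ones back standing where they were, without dropping or tipping any, and finish while still holding the heaviest one upright in the gripper, at least 12 cm clear of the wood. Leave everything else where it is.

Things in the scene. Friction and masses are not known exactly. Their poses are not given: they have to be found in the camera images.
- tin_left: the left one, the greatest y (the robot's left), of three identical closed round aluminium tins, 56 mm across (57 at the steel lid, from 58 mm up), 75 mm tall plus a 12 mm wide, 6 mm high lid button, standing on the wood; origin: centre of its underside, z up. Lid fixed. With hidden loose contents it weighs 0.15 to 0.7 kg; the heaviest is at least 0.15 kg heavier than the next and differs from start to start
- tin_middle: the middle one, between the other two, of three identical closed round aluminium tins, 56 mm across (57 at the steel lid, from 58 mm up), 75 mm tall plus a 12 mm wide, 6 mm high lid button, standing on the wood; origin: centre of its underside, z up. Lid fixed. With hidden loose contents it weighs 0.15 to 0.7 kg; the heaviest is at least 0.15 kg heavier than the next and differs from start to start
- tin_right: the right one, the least y (the robot's right), of three identical closed round aluminium tins, 56 mm across (57 at the steel lid, from 58 mm up), 75 mm tall plus a 12 mm wide, 6 mm high lid button, standing on the wood; origin: centre of its underside, z up. Lid fixed. With hidden loose contents it weighs 0.15 to 0.7 kg; the heaviest is at least 0.15 kg heavier than the next and differs from start to start
- tray: bystander: shallow white ceramic tray, 130 x 200 x 16 mm, beyond the tins; origin: centre of its underside
- filter: bystander: round glass filter in a black rim, 59 mm in diameter, 8 mm thick, lying in the tray; origin: centre of its underside
- blower: bystander: dark silicone bulb blower, 56 mm in diameter, 95 mm tall with its nozzle up, standing in the tray; origin: centre of its underside
- hood: bystander: black lens hood, an open tube 58 mm in diameter at the foot, 76 mm at the rim, 45 mm tall, standing beyond the left tin; origin: centre of its underside
- wrench: bystander: flat grey plastic filter wrench, an open loop 71 mm across with two straight handles, 143 mm long, 8 mm thick, lying beyond the right tin; origin: centre of the loop's underside, the handles along its -x
- lens_cap: bystander: small black lens cap, 34 mm in diameter, 9 mm thick, lying between the left and the middle tin; origin: centre of its underside
- filter_case: bystander: small white plastic case, 34 x 34 x 12 mm, lying between the middle and the right tin; origin: centre of its underside
- table: the cherry-wood top that everything stands on; its upper surface is at z = 0; origin: middle of that surface
Things that resemble listed ones, but are neither listed nor needed, are in the scene too. What is shaped like the tin_middle but orange or red is not meant. Leave any blue or turquoise look-alike of the tin_right alone.

How it is judged:
By the outcome, as a careful person would: the job done as asked, in the order asked, and still so for the second after the job is handed in, while the arm keeps its last pose, push and grip.
It also fails if it takes over 67 s, if anything falls off the work surface, if the arm or the gripper's body presses on something with over 40 N, if the wrist force passes 120 N, or if a joint passes its speed limit or range.

### The arm

A 6-joint arm with a two-finger parallel gripper is mounted at the origin on the work surface. World frame = base frame: x ahead of the robot, y to its left, z up, the work surface at z = 0. Lengths are in m, angles in rad, forces in N, time in s.
With the tool pointing down it reaches from about 0.375 to 0.975 m from the base axis. Payload 3.8 kg.
Tool frame: the origin (TCP) lies midway between the tips of the shut fingers; the grasp point (between the pads) lies 19 mm behind it; x points along the fingers, y is the direction in which the jaws open and shut, and the axes are right-handed (so a half turn about x gives the same grasp; the last joint's range is limited). The gripper opens to 88 mm and grips with 3 to 60 N. Pads are 18 mm wide; open, the fingers measure 123 mm over their backs; the gripper's body (75 mm by 187 mm) begins 45 mm behind the grasp point.
Start: joints at [-1.253, 0.264, 1.604, -0, 1.274, -0.037], TCP at [0.234, -0.633, 0.239] pointing down, gripper open.
Joint ranges: [-2.63, 2.63], [-0.94, 2.18], [0.31, 2.57], [-1.31, 4.45], [0, 2.66], [-2.55, 2.55]. Speed limits (rad/s): [2.57, 2.57, 3.14, 3.14, 3.14, 3.14].

### API

Orientations are given as a rotation vector (axis times angle).
In Python, from cell import manip, inverse_kinematics, cams, order gives the robot as it stands. Calls block until the motion is done:
- manip.move_pose(position, orientation): joint-space move of the TCP to a pose.
- manip.move_linear(position, rate=0.15, rot=None): straight line of the TCP; rot=None keeps the orientation; rate is the mean speed in m/s.
- manip.set_joints(angles): joint-space move.
- manip.set_gripper(opening, force=None): finger opening in m; force is the grip in N (None keeps the last); returns when the fingers have stopped.
- manip.dwell(seconds).
- inverse_kinematics(position, orientation): joint angles nearest the present ones, or None.
- manip.state(): the state.
- cams.capture(name): name is "scene" or "side" or "wrist"; returns a dict with "image" (400x640x3 uint8, blue, green, red), "z_map" (400x640 float32, m along the optical axis (not along the pixel's ray), 0 where there is no reading), "intrinsics" (3x3 intrinsics, pixels), "k1" (the pictures are not rectified: a ray, as slopes to the right and down, at radius r is drawn at 1 + k1 r^2 times it, then the intrinsics apply), "position" and "orientation" of the camera in the world; the wrist camera has in their place "T_tool_cam" (4x4, takes a point from camera to tool coordinates, whose origin is the TCP and whose axes are the tool frame's). Camera axes: x right, y down, z forward; pixel columns grow to the right and rows downward; lengths in m; the calibration is good to about 2 mm. A picture is of the moment at which its call begins: read the wrist's pose just before it.
A pose or a line that the arm cannot do raises manip.IKError and nothing moves.
- order.close_job(): hands the job in, once; it reports no verdict.
The state is a dict: "clock": time; "joint_pos": joint angles; "joint_velocities": joint speeds; "tau": joint torques, N m; "tool_pos": TCP position; "tcp_rot": TCP orientation; "contact_force": force on the tool from outside, world axes, zero at the start; "moment": the same for the moment, N m; "gripper_width": finger opening in m.
Only numpy, scipy, OpenCV 4.12 (cv2) and the standard library are available. Lean on these libraries where they do the work, as an engineer would, in place of code of your own. Each camera call takes 0.05 s, during which the arm holds its last target. There are 200 camera calls.

## Working session

There is one attempt and no reset: what is moved stays moved. The work goes in short steps, each a Python script; the robot and the scene stay as the last script left them, time stands still between calls to the robot, and variables do not carry over. Pictures are saved under pics/ and viewed, about 8 in all and at most 12, crops included, and the job is handed in when it is done.

```bash
ls; mkdir -p pics; python3 - <<'E'
from cell import manip,cams
import cv2,numpy as np
s=manip.state();print(s['clock'],s['tool_pos'],s['tcp_rot'],s['contact_force'],s['gripper_width'])
for n in('scene','side'):
    c=cams.capture(n);cv2.imwrite(f'pics/{n}0.png',c['image']);np.savez(f'pics/{n}0.npz',**c);print(n,c['position'],c['orientation'],c['intrinsics'],c['k1'],(c['z_map']>0).mean())
E
```

```text
pics
0.0 [ 0.23426634 -0.63230545  0.23745085] [ 2.02887147  0.36594476 -2.02947149] [0.09711628 0.02865151 0.23195022] 0.08812535291559608
scene [1.10618185 0.35003385 0.99227978] [-1.13242704 -2.54144465  0.76923793] [[484.29824586   0.         319.0277528 ]
 [  0.         484.29824586 206.13365137]
 [  0.           0.           1.        ]] 0.04966892902733386 0.99595703125
side [0.55372195 0.64922651 0.8954088 ] [-0.17085029  2.93031099 -1.05410419] [[446.67821756   0.         323.30768119]
 [  0.         446.67821756 197.67789564]
 [  0.           0.           1.        ]] 0.011981843725302078 0.996203125
```

View pics/scene0.png

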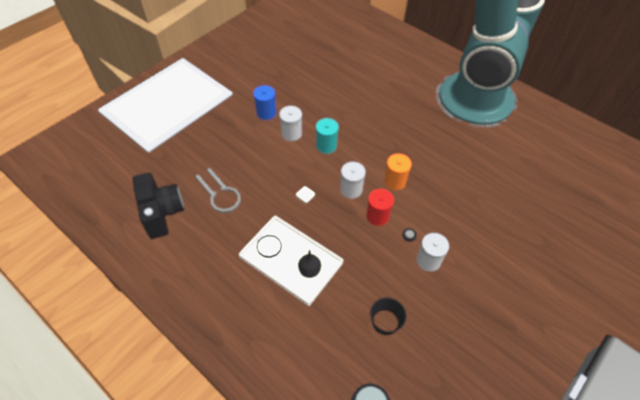

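View pics/side0.png

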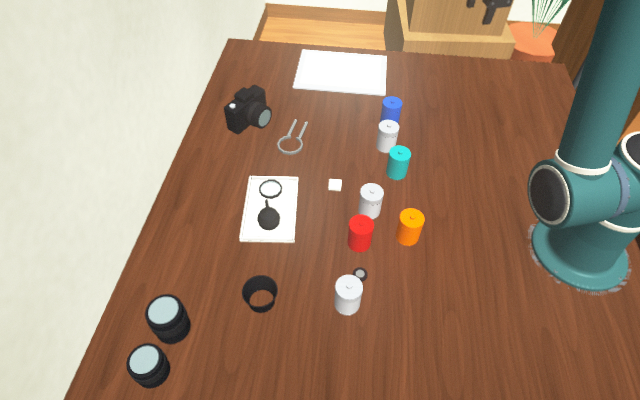

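The scene view shows three silver tins at (432,252) left, (352,180) middle and (291,123) right. The look-alikes are orange (398,171), red (379,207), turquoise (327,135) and blue (265,102). The side view agrees, with silver tins at (348,295), (371,200) and (388,136). I choose the silver ones. Next I'll locate all the lids, since the neighbours matter for finger clearance.

```bash
cat > h.py <<'E'
import numpy as np,cv2
from scipy.spatial.transform import Rotation as R
def pts(c,T=None):
    K=c['intrinsics'];k1=float(c['k1']);h,w=c['z_map'].shape
    u,v=np.meshgrid(np.arange(w),np.arange(h))
    p=cv2.undistortPoints(np.stack([u,v],-1).reshape(-1,1,2).astype(np.float64),K,np.array([k1,0,0,0.])).reshape(h,w,2)
    P=np.dstack([p,np.ones((h,w))])*c['z_map'][...,None]
    if T is None: return P@R.from_rotvec(c['orientation']).as_matrix().T+c['position']
    return P@T[:3,:3].T+T[:3,3]
def lids(c,P,zlo=.062,zhi=.078,xr=(.2,.9),yr=(-.7,.5)):
    m=((P[...,2]>zlo)&(P[...,2]<zhi)&(P[...,0]>xr[0])&(P[...,0]<xr[1])&(P[...,1]>yr[0])&(P[...,1]<yr[1])&(c['z_map']>0)).astype(np.uint8)
    n,l,st,ce=cv2.connectedComponentsWithStats(m)
    for i in range(1,n):
        if st[i,4]<60: continue
        q=P[l==i]
        (cx,cy),r=cv2.minEnclosingCircle(q[:,:2].astype(np.float32))
        yield ce[i].round(),st[i,4],np.array([cx,cy]),r,np.median(q[:,2]),np.median(c['image'][l==i],0)
E
python3 - <<'E'
from h import *
for n in('scene','side'):
    c=dict(np.load(f'pics/{n}0.npz'));P=pts(c)
    print(n,'table z',np.median(P[150:300,250:450,2]))
    for a in lids(c,P,.07,.08): print(a[0],a[1],a[2].round(4),round(a[3],4),a[4].round(4),a[5])
    S=((P[...,2]>.004)&(P[...,2]<.02))
    # small bystanders
    for x in lids(c,P,.006,.02): print('  low',x[0],x[1],x[2].round(3),round(x[3],3),x[5])
    for x in lids(c,P,.035,.05): print('  hood?',x[0],x[1],x[2].round(3),round(x[3],3),x[5])
E
```

```text
scene table z 8.027110137509563e-05
[264.  93.] 255 [ 0.4562 -0.4103] 0.0314 0.0749 [239. 128.  67.]
[290. 114.] 284 [ 0.4646 -0.3036] 0.0308 0.0753 [234. 229. 227.]
[327. 127.] 306 [ 0.433  -0.2021] 0.0315 0.0742 [220.5 224.   72. ]
[399. 164.] 338 [0.4064 0.0087] 0.0294 0.0742 [ 69.  175.5 247. ]
[353. 172.] 359 [ 0.4995 -0.0565] 0.0314 0.0743 [235. 231. 228.]
[166. 195.] 331 [ 0.8597 -0.3254] 0.0505 0.0757 [57. 55. 55.]
[381. 200.] 393 [0.5209 0.0429] 0.0302 0.0744 [ 62.  65. 244.]
[435. 245.] 468 [0.5376 0.2028] 0.0297 0.0745 [234. 231. 228.]
  low [170. 108.] 4690 [ 0.622 -0.614] 0.17 [247. 247. 247.]
  low [266. 114.] 70 [ 0.459 -0.405] 0.028 [143.   74.   44.5]
  low [292. 136.] 70 [ 0.471 -0.296] 0.028 [148. 150. 159.]
  low [327. 149.] 72 [ 0.44  -0.195] 0.026 [120.5 124.5  46. ]
  low [394. 185.] 72 [0.411 0.011] 0.027 [ 40.   87.5 163.5]
  low [305. 194.] 156 [ 0.595 -0.129] 0.022 [247. 247. 247.]
  low [351. 193.] 71 [ 0.507 -0.053] 0.027 [140. 142. 151.]
  low [377. 221.] 70 [0.524 0.043] 0.027 [ 38.   41.  136.5]
  low [283. 255.] 1415 [ 0.748 -0.034] 0.119 [235. 240. 2
[... 2136 characters left out ...]
 0.852 -0.322] 0.056 [49. 51. 56.]
  hood? [390. 116.] 73 [ 0.459 -0.402] 0.027 [201. 114.  87.]
  hood? [386. 140.] 73 [ 0.465 -0.294] 0.027 [203. 205. 209.]
  hood? [396. 167.] 84 [ 0.436 -0.195] 0.027 [162.5 170.5  64. ]
  hood? [370. 207.] 86 [ 0.502 -0.055] 0.027 [200.5 204.  209. ]
  hood? [269. 221.] 149 [0.742 0.021] 0.027 [77. 82. 85.]
  hood? [408. 233.] 93 [0.408 0.012] 0.028 [ 26. 124. 238.]
  hood? [359. 240.] 87 [0.522 0.049] 0.027 [ 48.  55. 217.]
  hood? [259. 288.] 315 [0.723 0.218] 0.038 [48. 48. 50.]
  hood? [346. 304.] 87 [0.539 0.213] 0.026 [201. 201. 204.]
  hood? [176. 330.] 101 [0.88  0.309] 0.034 [43. 43. 44.]
  hood? [157. 373.] 131 [0.887 0.399] 0.029 [44. 44. 45.]
```

```bash
cat >> h.py <<'E'
TIN=dict(left=(.538,.203),middle=(.5015,-.057),right=(.4655,-.302))
def rot(s=1):
    x=np.array([0,0,-1.]);y=np.array([s,0,0.]);return R.from_matrix(np.c_[x,y,np.cross(x,y)]).as_rotvec()
def wrist(cams,manip):
    s=manip.state();c=cams.capture('wrist')
    T=np.eye(4);T[:3,:3]=R.from_rotvec(s['tcp_rot']).as_matrix();T[:3,3]=s['tool_pos']
    return c,pts(c,T@c['T_tool_cam'])
E
python3 - <<'E'
from h import *
from cell import manip,cams,inverse_kinematics as ik
for s in(1,-1):
    for n,p in TIN.items():
        for z in(.024,.2): 
            q=ik([*p,z],rot(s));print(s,n,z,None if q is None else np.round(q,2))
s=1
if ik([*TIN['left'],.2],rot(1)) is None: s=-1
print('use',s, [np.abs(ik([*TIN['left'],.2],rot(k))-manip.state()['joint_pos']).sum() if ik([*TIN['left'],.2],rot(k)) is not None else None for k in(1,-1)])
E
```

```text
1 left 0.024 [ 0.32  0.3   2.   -0.    0.85  0.32]
1 left 0.2 [ 0.32  0.1   1.86 -0.    1.17  0.32]
1 middle 0.024 [-0.16  0.19  2.14 -0.    0.81 -0.16]
1 middle 0.2 [-0.16 -0.03  2.01 -0.    1.17 -0.16]
1 right 0.024 [-0.62  0.27  2.04 -0.    0.83 -0.62]
1 right 0.2 [-0.62  0.07  1.91 -0.    1.17 -0.62]
-1 left 0.024 None
-1 left 0.2 None
-1 middle 0.024 None
-1 middle 0.2 None
-1 right 0.024 [-0.62  0.27  2.04  0.    0.83  2.52]
-1 right 0.2 [-0.62  0.07  1.91  0.    1.17  2.52]
use 1 [np.float64(2.4462623784871695), None]
```

```bash
python3 - <<'E'
from h import *
from cell import manip,cams
t=manip.state()['clock']
manip.move_pose([*TIN['left'],.2],rot())
s=manip.state();print(s['clock']-t,s['tool_pos'],s['contact_force'])
c,P=wrist(cams,manip);cv2.imwrite('pics/w0.png',c['image'])
for a in lids(c,P,.068,.08): print(a[0],a[1],a[2].round(4),round(a[3],4),a[4].round(4),a[5])
E
```

```text
3.1167 [0.53834166 0.20232433 0.2000057 ] [-0.1465667   0.47470036 -0.07014781]
[321. 190.] 3444 [0.5367 0.2021] 0.0288 0.0758 [255. 255. 255.]
[304. 325.] 328 [0.52   0.0587] 0.0218 0.0738 [ 53.  55. 247.]
[197. 378.] 1229 [0.407  0.0059] 0.0286 0.0759 [ 88. 234. 255.]
[305. 366.] 195 [0.5211 0.0206] 0.0187 0.0758 [ 88.  90. 255.]
[288. 398.] 62 [ 0.5015 -0.0337] 0.0136 0.0695 [220.  219.5 220.5]
```

View pics/w0.png

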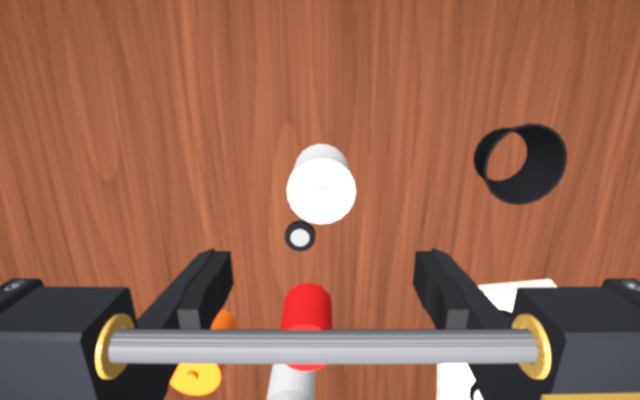

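The close view shows the white/silver tin at (321,190), centred between the jaws, with the lens cap at (300,236) and the hood at (520,160) clear of the finger paths. The wrist fix agrees with the fixed cameras within 2 mm, so I'll heft it.

```bash
cat >> h.py <<'E'
ZG=.024
def fz(manip,n=6):
    out=[]
    for _ in range(n): manip.dwell(.08);out.append(manip.state()['contact_force'])
    return np.mean(out,0)
def pick(manip,p,up=.16):
    f0=fz(manip,3);manip.move_linear([*p,ZG],rate=.15)
    print('down F',manip.state()['contact_force'].round(2),manip.state()['tool_pos'].round(4))
    manip.set_gripper(0.,45);s=manip.state();print('width',s['gripper_width'],s['contact_force'].round(2))
    manip.move_linear([*p,ZG+up],rate=.12);manip.dwell(.3)
    f=fz(manip);s=manip.state();print('WEIGHT',((f0-f)[2]/9.81).round(3),'f0',f0.round(2),'f',f.round(2),'w',s['gripper_width'],'t',s['clock'],s['moment'].round(2))
E
python3 - <<'E'
from h import *
from cell import manip,cams
p=(.5372,.2025)
manip.move_linear([*p,.19],rate=.1)
pick(manip,p)
c,P=wrist(cams,manip);cv2.imwrite('pics/w1.png',c['image'])
E
```

```text
down F [-0.71  0.25  0.16] [0.5382 0.2028 0.025 ]
width 0.055124389350602446 [-1.11 -0.25  3.48]
WEIGHT 0.32 f0 [ 0.27 -0.22  0.  ] f [ 0.16  0.54 -3.13] w 0.05575048836351508 t 7.9 [-0.06 -0.06 -0.02]
```

View pics/w1.png

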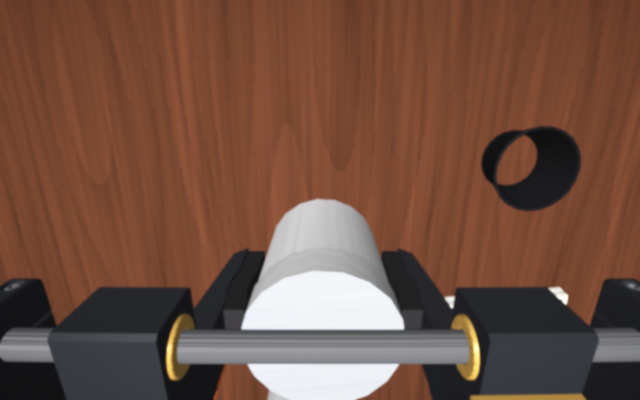

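The tin is held upright between the jaws, about 0.32 kg. I'll put it back, then go to the middle one.

```bash
cat >> h.py <<'E'
def place(manip,p,wt):
    manip.move_linear([*p,ZG+.012],rate=.12)
    z=ZG+.003
    f0=fz(manip,2)[2]
    while True:
        manip.move_linear([*p,z],rate=.02);f=fz(manip,2)[2]
        if f-f0>.5*wt*9.81 or z<ZG-.003: break
        z-=.001
    print('set down z',z,'fz',f0,f)
    manip.set_gripper(.075);manip.set_gripper(.088);manip.move_linear([*p,.19],rate=.15)
    print('t',manip.state()['clock'])
E
python3 - <<'E'
from h import *
from cell import manip,cams
place(manip,(.5372,.2025),.32)
c,P=wrist(cams,manip)
for a in lids(c,P,.068,.08): print(a[0],a[1],a[2].round(4),round(a[3],4),a[4].round(4),a[5])
manip.move_pose([*TIN['middle'],.2],rot())
c,P=wrist(cams,manip);cv2.imwrite('pics/w2.png',c['image'])
print('middle');
for a in lids(c,P,.068,.08): print(a[0],a[1],a[2].round(4),round(a[3],4),a[4].round(4),a[5])
print(manip.state()['clock'])
E
```

```text
set down z 0.023999999999999997 fz -2.5647852081163025 0.3794489275604604
t 13.6417
[324. 193.] 3704 [0.5372 0.2022] 0.0289 0.0759 [255. 255. 255.]
[196. 381.] 1551 [0.4063 0.007 ] 0.0298 0.0759 [ 87. 233. 255.]
[306. 370.] 633 [0.5203 0.0312] 0.0261 0.0758 [ 73.  77. 255.]
middle
[348.  65.] 4693 [0.5203 0.0409] 0.0287 0.0759 [ 36.  39. 229.]
[199. 110.] 4218 [0.4052 0.0081] 0.0289 0.0759 [ 43. 137. 247.]
[627. 100.] 172 [0.7405 0.0177] 0.0049 0.0735 [17. 16. 17.]
[321. 192.] 3422 [ 0.5005 -0.0589] 0.0288 0.0759 [205. 195. 190.]
[253. 319.] 1080 [ 0.4346 -0.196 ] 0.0275 0.0757 [179. 184.  43.]
[287. 394.] 517 [ 0.4646 -0.2911] 0.026 0.0749 [147. 142. 140.]
14.7667
```

View pics/w2.png

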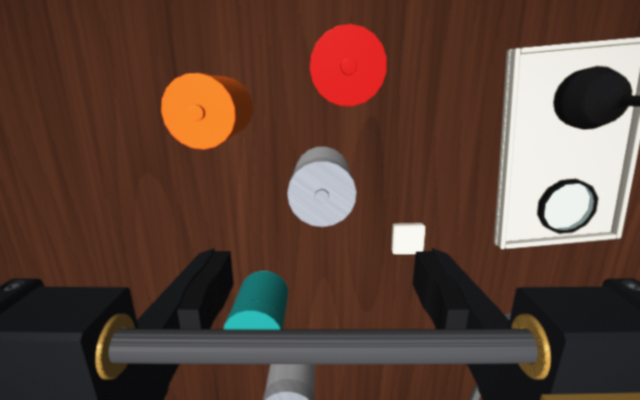

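The left tin is back within 0.5 mm. The middle silver tin is at (321,192), between red (348,65), orange (199,110) and the case (408,238), and the finger paths are free.

```bash
python3 - <<'E'
from h import *
from cell import manip,cams
p=(.5007,-.058)
manip.move_linear([*p,.19],rate=.1)
pick(manip,p)
place(manip,p,.3)
c,P=wrist(cams,manip)
for a in lids(c,P,.068,.08): print(a[0],a[1],a[2].round(4),round(a[3],4),a[4].round(4),a[5])
manip.move_pose([*TIN['right'],.2],rot())
c,P=wrist(cams,manip);cv2.imwrite('pics/w3.png',c['image'])
print('right');
for a in lids(c,P,.068,.08): print(a[0],a[1],a[2].round(4),round(a[3],4),a[4].round(4),a[5])
print(manip.state()['clock'])
E
```

```text
down F [-0.13  0.22  0.04] [ 0.5016 -0.0581  0.0249]
width 0.055583079910071276 [-0.82  0.7   2.38]
WEIGHT 0.161 f0 [-0.33  0.13 -0.11] f [ 0.09  0.16 -1.69] w 0.055978964551842536 t 19.4 [-0.01 -0.07 -0.03]
set down z 0.023999999999999997 fz -2.4635549415963833 2.301313674046515
t 25.0917
[352.  61.] 5134 [0.5205 0.041 ] 0.0286 0.0759 [ 36.  39. 228.]
[196. 109.] 4616 [0.4053 0.0081] 0.029 0.0759 [ 43. 137. 247.]
[324. 195.] 3694 [ 0.5012 -0.0588] 0.0289 0.0758 [205. 195. 190.]
[252. 322.] 766 [ 0.4347 -0.1905] 0.0258 0.0756 [158. 162.  40.]
[289. 397.] 177 [ 0.4651 -0.2807] 0.0186 0.071 [115. 114. 115.]
right
[279.  62.] 4700 [ 0.4331 -0.2015] 0.0287 0.0759 [247. 248.  81.]
[321. 191.] 3441 [ 0.464  -0.3017] 0.0288 0.0758 [252. 250. 248.]
[312. 299.] 2626 [ 0.4553 -0.4079] 0.0292 0.0759 [253. 144.  61.]
26.1667
```

View pics/w3.png

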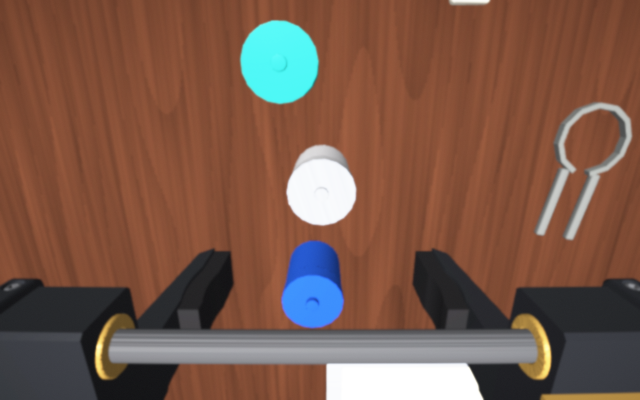

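The middle tin weighs about 0.16 kg and is back within 1 mm. The right silver tin is at (321,191), between turquoise (279,62) and blue (312,299), with the jaw paths clear.

```bash
python3 - <<'E'
from h import *
from cell import manip,cams
p=(.4642,-.3017)
manip.move_linear([*p,.19],rate=.1)
pick(manip,p)
c,P=wrist(cams,manip);cv2.imwrite('pics/w4.png',c['image'])
E
```

```text
down F [ 0.4  -0.07 -0.73] [ 0.465  -0.3023  0.025 ]
width 0.05571915930222988 [-0.7   0.04  3.7 ]
WEIGHT 0.652 f0 [ 0.2   0.   -0.28] f [-0.13 -0.12 -6.67] w 0.05589475342108334 t 30.8 [-0.01 -0.09  0.04]
```

The right tin is clearly heaviest at 0.65 kg. I'll do one final check of the hold and the scene before handing in.

```bash
python3 - <<'E'
from h import *
from cell import manip,cams
for n in('scene','side'):
    c=cams.capture(n);P=pts(c);print(n)
    if n=='side':cv2.imwrite('pics/side9.png',c['image'])
    for a in lids(c,P,.07,.08): print(a[0],a[2].round(4),a[5])
s=manip.state();print(s['tool_pos'],s['contact_force'].round(2),s['gripper_width'],s['clock'])
E
```

```text
scene
[263.  93.] [ 0.4578 -0.4087] [239. 128.  67.]
[327. 127.] [ 0.4312 -0.1999] [220.  223.5  72. ]
[399. 164.] [0.4075 0.0082] [ 69. 175. 247.]
[353. 172.] [ 0.502  -0.0574] [235. 231. 228.]
[166. 194.] [ 0.8426 -0.347 ] [58.  56.  56.5]
[381. 200.] [0.5208 0.0421] [ 62.  65. 244.]
[435. 245.] [0.5377 0.2012] [234. 231. 228.]
side
[254. 107.] [ 0.8665 -0.3473] [58. 60. 64.]
[400. 153.] [ 0.4343 -0.2011] [232. 238.  59.]
[372. 192.] [ 0.5021 -0.057 ] [245. 244. 242.]
[412. 218.] [0.4069 0.0095] [  8. 185. 255.]
[361. 225.] [0.5218 0.042 ] [ 54.  64. 254.]
[348. 287.] [0.5384 0.2029] [246. 245. 241.]
[171. 323.] [0.8787 0.3102] [37.  35.  34.5]
[ 0.4641948  -0.30170202  0.18401812] [-0.03  0.48 -7.3 ] 0.055674652984882556 30.95
```

View pics/side9.png

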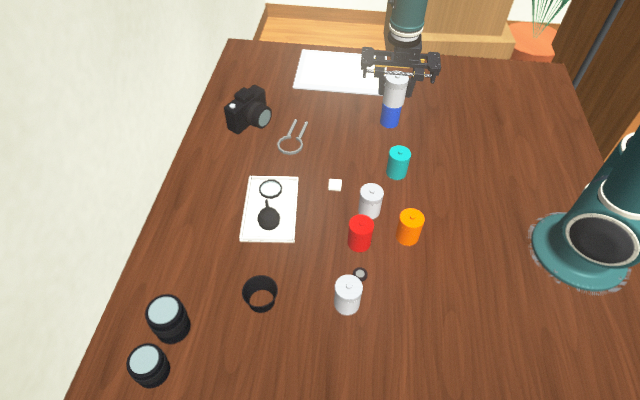

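The right tin is held upright at (395,88). The left tin (348,295), the middle tin (371,200) and everything else visible are unmoved.

```bash
python3 -c "
from cell import order;print(order.close_job())"
```

```text
the job is handed in; nothing more can be done
None
```

I hefted the three silver tins in order from left to right, and the right one is clearly the heaviest. I handed the job in with it still in the gripper, held upright with its underside about 16 cm above the wood. The last clock reading before hand-in was about 31 s of the 67 s allowed.

| Tin | Measured weight | Where it is now |
|---|---|---|
| left | about 0.32 kg | put back, standing, within about 1 mm of where it was |
| middle | about 0.16 kg | put back, standing, within about 1 mm of where it was |
| right | about 0.65 kg | held by the gripper at 45 N |

**Last checks:** the wrist force still showed the tin's weight and the grip width was steady at 55.7 mm. The two put-back tins and the orange, red and turquoise look-alikes are in place to within the measuring noise of about 2 mm. The blue one shows the same in the scene camera only. The other items (tray, hood, wrench and small pieces) I checked only by eye in the last side view, where they look unmoved.

**Disagreement:** in the scene camera the dark camera body's measured centre came out about 2 cm different from the start. Its pixel position was the same within a pixel and the side camera shows it unmoved, so I take this as measuring noise. No check failed.

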